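# Pin the drawbar into the hitch bracket

## Task

Take the long red-headed hitch pin out of the wooden rack and thread it down through the green hitch bracket: through the slot of the top plate, the hole in the sliding drawbar tongue and the hole in the lower plate, until its collar sits fully down on the top plate, and let go of it. The holes do not start in line, so feel for each one and draw the tongue across with the pin; work gently, never forcing or hammering the pin against the bracket (never over 60 N), and leave the other pins and everything else on the bench where they are.

Things in the scene. Friction and masses are not known exactly. Their poses are not given: they have to be found in the camera images.
- red_pin: Red-headed pin standing in a rack hole. Origin: centre of its lower end; z up the pin. Steel shank 16 mm diameter, 0 to 67 mm above the origin, lower end flat with a 1 mm chamfer; steel collar 30 mm diameter, 67 to 72 mm; red square head 22 x 22 mm with sides along x and y, 72 to 108 mm. 0.15 to 0.3 kg. In the rack 42 mm of the shank is in the hole, 1.5 mm play all round.
- bracket: Green hitch bracket fixed to the table. Origin on the table straight below the middle of the slot; x points the way the drawbar runs out, z up. Three layers: slotted top plate, tongue of the drawbar, lower plate. Nothing on it stands above 85 mm; the drawbar runs out to x = 250 mm, at most 72 mm high.
- slot_mid (a point): Middle of the slot, on the upper face of the top plate (80 mm above the table). Plate 110 (x) x 80 (y) mm, 8 mm thick, fixed. Slot right through, 40.5 mm long in the bracket's x, 18.5 mm wide in y. With the collar down on this plate the pin's lower end is 13 mm above the table.
- tongue_face (a point): Point straight below the slot's middle at the upper face of the tongue (58 mm up); it does not follow the tongue. Steel tongue 10 mm thick, 46 mm wide, with an 18 mm round hole at y = 0. It slides only in the bracket's x against 2.5 N of dry friction and stays put (light pressing plus sideways motion drags it along); hole starts anywhere from x = -10 to +10 mm (not measured), stops at -13 and +13.
- lower_face (a point): Point straight below the slot's middle at the upper face of the dark lower plate (38 mm up). Plate 10 mm thick, clamped: it does not move. Its 18 mm round hole is at y = 0 and anywhere from x = -8 to +8 mm of this point (not measured). As on the tongue, a pin that is not over the hole stops on this face. Chamfers are 1 mm or less.
- rack: Wooden rack block fixed to the table, 64 (x) x 200 (y) x 50 (z) mm, origin at the centre of its underside; three upright holes 19 mm in diameter and 42 mm deep at y = -66, 0 and +66 mm hold the three pins.
- spray_can: spray can with a yellow band, 66 mm across, 190 mm tall; origin at the centre of its underside
- paint_tin: grey-labelled tin, 100 mm across, 120 mm tall; origin at the centre of its underside
- screw_tub: open blue plastic tub, 120 x 160 x 60 mm; origin at the centre of its underside
- tape_measure: black tape measure with a yellow disc on top, 70 x 66 x 34 mm; origin at the centre of its underside
- wrench: steel wrench lying flat, 180 mm long
- screwdriver: screwdriver lying flat, 180 mm long
- offcut: wooden offcut lying flat, 50 x 160 x 20 mm; origin at the centre of its underside
- blue_pin: spare pin with a blue head standing in the rack: as the red pin, but its shank is only 48 mm long (too short for this job); origin at its lower tip
- black_pin: spare pin with a black head standing in the rack: the same short kind as the blue one; origin at its lower tip
Mind the look-alikes: they are no part of the job. Leave any turquoise or white look-alike of the red_pin alone.

How it is judged:
By the outcome, as a careful person would: the job done as asked, in the order asked, and still so for the second after the job is handed in, with the robot touching nothing.
It also fails if it takes over 72 s, if anything falls off the work surface, if the arm or the gripper's body presses on something with over 40 N, if the wrist force passes 120 N, or if a joint passes its speed limit or range.

## Robot

A 6-joint arm with a two-finger parallel gripper is mounted at the origin on the work surface. World frame = base frame: x ahead of the robot, y to its left, z up, the work surface at z = 0. Lengths are in m, angles in rad, forces in N, time in s.
With the tool pointing down it reaches from about 0.425 to 0.95 m from the base axis. Payload 3.5 kg.
Tool frame: the origin (TCP) lies midway between the tips of the shut fingers; the grasp point (between the pads) lies 19 mm behind it; z points along the fingers, y is the line along which they close (so a half turn about z gives the same grasp; the last joint's range is limited). The gripper opens to 85 mm and grips with 20 to 120 N. Pads are 22 mm wide; open, the fingers measure 114 mm over their backs; the gripper's body (76 mm by 85 mm) begins 54 mm behind the grasp point. The pads swing forward as they close: fully open they stand 13 mm farther back than shut.
Start: joints at [-1.316, 0.286, 1.577, -0, 1.279, -0.15], TCP at [0.266, -0.62, 0.231] pointing down, gripper open.
Joint ranges: [-2.77, 2.77], [-0.9, 2.22], [0.21, 2.48], [-1.53, 4.67], [0.24, 2.81], [-2.84, 2.84]. Speed limits (rad/s): [2.79, 2.79, 3.14, 3.14, 3.14, 3.14].

## Interface

Orientations are given as a unit quaternion [x, y, z, w].
In Python, from plant import ctrl gives the robot as it stands. The module is installed in compiled form; this text tells all that it offers.
- The arm moves only by the shell command python3 -m inch 'ROWS' [FORCE]. ROWS is JSON, a list of rows, each a list of 5 numbers: the closure, from 0 (fully open) to 1 (shut), then the shift along the tool's x, y, z in m, then the turn about the tool's z in degrees. A call has 1 to 5 rows; each row is the pose to reach, as a shift and turn from the pose commanded when the call began, along the tool's axes at that moment; what a row does not reach only later rows make up. A row lasts 1/12 s, in which the tool goes at most 41.7 mm and 7.16 degrees, less where a joint would pass 70% of its speed; a pose out of reach is approached as far as the arm can. A call with a gripper value outside its range is refused whole. The fingers move at their own pace and stop on an object; FORCE is the grip in N (left out, the last holds). Time passes only in rows, so rows that repeat a pose let the fingers close. It gives the time, the measured TCP pose, the force, the opening and the grip force at its end, in the units of the state.
- ctrl.get_state(): the state, without advancing time (a new reading comes with each control period).
- ctrl.read_camera(name): name is "scene" or "top"; returns a dict with "pixels" (384x512x3 uint8, red, green, blue), "depth" (384x512 float32, m along the optical axis (not along the pixel's ray), 0 where there is no reading), "fx", "fy", "cx", "cy" (pixels), "xyz" and "rotation" of the camera in the world. Camera axes: x right, y down, z forward; pixel columns grow to the right and rows downward; lengths in m; the calibration is good to about 2 mm. A picture is of the moment at which its call begins.
- ctrl.sign_off(): hands the job in; it is judged then, once.
Trained networks look in a picture, given as the dict that the camera call returned (one of the last four; its "shot" number tells which), for a name from the list of things; names that differ only in an ending like _2 or _b are one class to them, and where a whole thing is asked for, a point or a joint stands for the part that bears it (a point fixed in the world has none). Each returns a list of dicts, best first, with "score" (0 to 1); they miss things now and then, are a little off and sometimes report something else, mostly with a low value. They report only what shows in the picture. A call takes as long as a camera call. They do not tell look-alikes from the thing itself.
- ctrl.spot_in(query, picture): "at" ([column, row] in pixels, amid what is visible of it).
- ctrl.tip_of(query, picture): "at" ([column, row] in pixels: a listed point, or the origin of a listed thing).
The state is a dict: "time": time; "qpos": joint angles; "dq": joint speeds; "joint_efforts": joint torques, N m; "eef_pos": TCP position; "tcp_rot": TCP orientation; "contact_force": force on the tool from outside, world axes, zero at the start; "wrist_torque": the same for the moment, N m; "opening": opening from 0.0 (shut) to 1.0 (fully open); "finger_force": force on a finger pad.
Only numpy, scipy, OpenCV 4.12 (cv2) and the standard library are available. Lean on these libraries where they do the work, as an engineer would, in place of code of your own. Each camera call takes 0.05 s, during which the arm holds its last target. There are 200 camera calls.

## Working session

There is one attempt and no reset: what is moved stays moved. The work goes in short steps, Python scripts to look and compute and a shell command to move; the robot and the scene stay as the last step left them, time stands still between calls to the robot, and variables do not carry over. Pictures are saved under pics/ and viewed, at most 10 in all, crops included, and the job is handed in when it is done.

```bash
mkdir -p pics
cat > h.py <<'E'
import numpy as np, cv2
from plant import ctrl
def px2w(c,uv,z=None):
    u,v=uv; R=np.array(c["rotation"]); R=R.reshape(3,3) if R.size==9 else None
    r=R@np.array([(u-c["cx"])/c["fx"],(v-c["cy"])/c["fy"],1.]); o=np.array(c["xyz"])
    if z is None:
        d=float(c["depth"][int(round(v)),int(round(u))]); return o+r*d
    return o+r*(z-o[2])/r[2]
def tri(c1,a,c2,b):
    def ray(c,p):
        r=np.array(c["rotation"]).reshape(3,3)@np.array([(p[0]-c["cx"])/c["fx"],(p[1]-c["cy"])/c["fy"],1.]);return np.array(c["xyz"]),r/np.linalg.norm(r)
    o1,r1=ray(c1,a);o2,r2=ray(c2,b)
    t=np.linalg.lstsq(np.c_[r1,-r2],o2-o1,rcond=None)[0]
    p,q=o1+r1*t[0],o2+r2*t[1];return (p+q)/2,np.linalg.norm(p-q)
E
python3 - <<'E'
from h import *
np.set_printoptions(precision=4,suppress=True)
cs={n:ctrl.read_camera(n) for n in("scene","top")}
for n,c in cs.items():
    print(n,np.round(c["xyz"],3),c["fx"],np.round(np.array(c["rotation"]),3).tolist())
    cv2.imwrite(f"pics/{n}0.png",cv2.cvtColor(c["pixels"],cv2.COLOR_RGB2BGR))
    for q in("red_pin","blue_pin","black_pin","bracket","slot_mid","rack"):
        for f in("spot_in","tip_of"):
            try:
                for d in getattr(ctrl,f)(q,c)[:3]:
                    print(n,f,q,np.round(d["at"],1),round(d["score"],2),px2w(c,d["at"]))
            except Exception as e: print(n,f,q,e)
s=ctrl.get_state();print(s)
E
```

```text
scene [ 1.054 -0.67   0.769] 374.12415366559276 [0.856, 0.288, -0.145, -0.405]
scene spot_in red_pin matmul: Input operand 0 does not have enough dimensions (has 0, gufunc core with signature (n?,k),(k,m?)->(n?,m?) requires 1)
scene tip_of red_pin matmul: Input operand 0 does not have enough dimensions (has 0, gufunc core with signature (n?,k),(k,m?)->(n?,m?) requires 1)
scene spot_in blue_pin matmul: Input operand 0 does not have enough dimensions (has 0, gufunc core with signature (n?,k),(k,m?)->(n?,m?) requires 1)
scene tip_of blue_pin matmul: Input operand 0 does not have enough dimensions (has 0, gufunc core with signature (n?,k),(k,m?)->(n?,m?) requires 1)
scene spot_in black_pin matmul: Input operand 0 does not have enough dimensions (has 0, gufunc core with signature (n?,k),(k,m?)->(n?,m?) requires 1)
scene tip_of black_pin matmul: Input operand 0 does not have enough dimensions (has 0, gufunc core with signature (n?,k),(k,m?)->(n?,m?) requires 1)
scene spot_in bracket matmul: Input operand 0 does not have enough dimensions (has 0, gufunc core with signature (n?,k),(k,m?)->(n
[... 2370 characters left out ...]
func core with signature (n?,k),(k,m?)->(n?,m?) requires 1)
top tip_of rack matmul: Input operand 0 does not have enough dimensions (has 0, gufunc core with signature (n?,k),(k,m?)->(n?,m?) requires 1)
{'time': 1.3, 'qpos': array([-1.316 ,  0.2863,  1.5767, -0.    ,  1.2786, -0.15  ]), 'dq': array([ 0.0002, -0.001 , -0.0007,  0.0009,  0.0003,  0.0008]), 'joint_efforts': array([  0.0006, -40.596 , -29.2935,  -0.0001,   0.0007,   0.    ]), 'eef_pos': array([ 0.2658, -0.6204,  0.2313]), 'tcp_rot': array([ 0.9796,  0.201 , -0.    , -0.    ]), 'contact_force': array([ 0.4157,  0.278 , -0.1683]), 'wrist_torque': array([-0.0253,  0.0445,  0.0269]), 'finger_force': 0.0, 'opening': 0.999883360574519}
```

Quaternion rotation; fixing that.

```bash
cat > h.py <<'E'
import numpy as np, cv2
from scipy.spatial.transform import Rotation as Ro
from plant import ctrl
np.set_printoptions(precision=4,suppress=True)
def ray(c,p):
    r=Ro.from_quat(c["rotation"]).as_matrix()@np.array([(p[0]-c["cx"])/c["fx"],(p[1]-c["cy"])/c["fy"],1.]);return np.array(c["xyz"]),r
def px2w(c,p,z=None):
    o,r=ray(c,p)
    return o+r*(float(c["depth"][int(round(p[1])),int(round(p[0]))]) if z is None else (z-o[2])/r[2])
def w2px(c,X):
    q=Ro.from_quat(c["rotation"]).as_matrix().T@(np.array(X)-c["xyz"]);return np.array([c["fx"]*q[0]/q[2]+c["cx"],c["fy"]*q[1]/q[2]+c["cy"]])
def tri(c1,a,c2,b):
    o1,r1=ray(c1,a);o2,r2=ray(c2,b)
    t=np.linalg.lstsq(np.c_[r1,-r2],o2-o1,rcond=None)[0]
    p,q=o1+r1*t[0],o2+r2*t[1];return (p+q)/2,np.linalg.norm(p-q)
def save(c,n): cv2.imwrite(f"pics/{n}.png",cv2.cvtColor(c["pixels"],cv2.COLOR_RGB2BGR))
E
python3 - <<'E'
from h import *
cs={n:ctrl.read_camera(n) for n in("scene","top")}
best={}
for n,c in cs.items():
    for q in("red_pin","blue_pin","black_pin","bracket","slot_mid","rack"):
        for f in("spot_in","tip_of"):
            for d in getattr(ctrl,f)(q,c)[:4]:
                best.setdefault((f,q,n),d["at"])
                print(n,f,q,np.round(d["at"],1),round(d["score"],2),px2w(c,d["at"]))
for q in("red_pin","blue_pin","slot_mid","rack","bracket"):
    try: print(q,tri(cs["scene"],best["tip_of",q,"scene"],cs["top"],best["tip_of",q,"top"]))
    except KeyError: pass
im=np.hstack([cv2.cvtColor(cs[n]["pixels"],cv2.COLOR_RGB2BGR) for n in cs])
E
```

```text
scene spot_in red_pin [197.6 267.9] 0.82 [ 0.5907 -0.306   0.0862]
scene spot_in red_pin [178.1 216.3] 0.8 [ 0.4097 -0.2001  0.0732]
scene spot_in red_pin [159.9 202.2] 0.74 [ 0.3367 -0.199   0.0867]
scene spot_in red_pin [161.9 251.4] 0.7 [ 0.493 -0.327  0.097]
scene tip_of red_pin [181.4 232.4] 0.83 [ 0.4829 -0.2531  0.0965]
scene tip_of red_pin [198.4 286.5] 0.82 [ 0.5846 -0.3085  0.0139]
scene tip_of red_pin [144.5 299.6] 0.8 [ 0.5879 -0.4513  0.1242]
scene tip_of red_pin [165.2 272.5] 0.61 [ 0.5138 -0.3452  0.0512]
scene spot_in blue_pin [187.1 240.9] 0.67 [ 0.5031 -0.2556  0.0801]
scene tip_of blue_pin [189.1 258.8] 0.69 [ 0.5707 -0.3102  0.1082]
scene spot_in black_pin [205.9 222.3] 0.43 [ 0.5095 -0.1903  0.0992]
scene tip_of black_pin [208.5 243.9] 0.7 [ 0.5283 -0.2079  0.0447]
scene tip_of black_pin [113.7 262.2] 0.66 [ 0.3564 -0.3895  0.0204]
scene tip_of black_pin [286.3 178.9] 0.26 [0.5572 0.1153 0.0784]
scene spot_in bracket [298.9 187.2] 0.93 [0.5999 0.122  0.0615]
scene tip_of bracket [288.8 190.7] 0.66 [0.5689 0.1147 0.0379]
scene spot_in slot_mid [299.9 188.6] 0.84 [
[... 1354 characters left out ...]
.1818]
top tip_of slot_mid [209.5 181.8] 0.75 [0.5394 0.1515 0.0606]
top spot_in rack [329.6 199.6] 0.68 [ 0.482  -0.2244  0.0515]
top spot_in rack [403.2 152.5] 0.4 [ 0.618  -0.4332  0.1205]
top spot_in rack [320.9 135.2] 0.36 [ 0.697  -0.209   0.0054]
top tip_of rack [332.1 196.3] 0.55 [ 0.4926 -0.2335  0.0465]
red_pin (array([ 0.5417, -0.2773,  0.152 ]), np.float64(0.03062708538997982))
blue_pin (array([ 0.4896, -0.2567,  0.0034]), np.float64(0.011256297168686768))
slot_mid (array([0.5393, 0.151 , 0.0691]), np.float64(0.001924235669101641))
rack (array([ 0.4902, -0.2468,  0.0064]), np.float64(0.01396659366128673))
bracket (array([0.5495, 0.1407, 0.0116]), np.float64(0.005663641915860611))
```

View pics/top0.png

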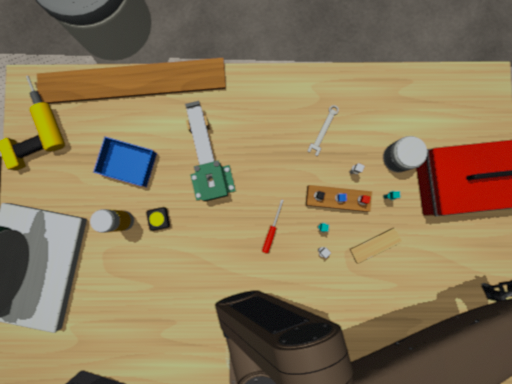

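View pics/scene0.png

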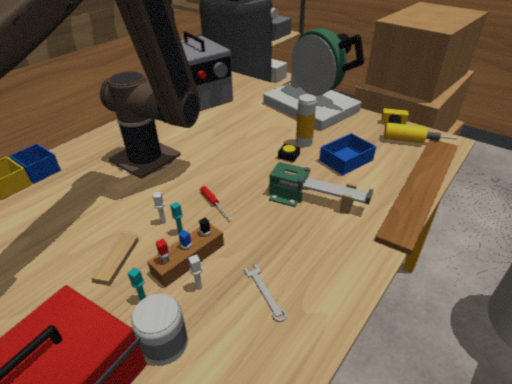

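The top view shows the pins in the rack as black (319,196), blue (341,198) and red (364,200). The white pins at (357,168) and (324,253) and the turquoise ones at (393,196) and (324,229) are look-alikes standing on the bench. Red (364,200) in the rack, scene (162,247), fits the description. Next I'll measure it and check it in an enlarged crop.

Run:
```python
from h import *
cs={n:ctrl.read_camera(n) for n in("scene","top")}
win={"scene":(140,225,190,275),"top":(352,186,378,214)}
cen={}
for n,c in cs.items():
    x0,y0,x1,y1=win[n]; p=c["pixels"][y0:y1,x0:x1].astype(int)
    m=(p[...,0]>110)&(p[...,0]>2.2*p[...,1])&(p[...,0]>2.2*p[...,2])
    k,l,st,ce=cv2.connectedComponentsWithStats(m.astype(np.uint8)); i=1+st[1:,4].argmax()
    v,u=np.nonzero(l==i); u=u+x0;v=v+y0
    print(n,"red",len(u),u.min(),u.max(),v.min(),v.max(),u.mean(),v.mean()); cen[n]=(u.mean(),v.mean())
    P=np.array([px2w(c,(a,b)) for a,b in zip(u,v)])
    print(P[:,2].round(3).max(), "mean",P.mean(0)); T=P[P[:,2]>P[:,2].max()-.006]; print("top face mean",T.mean(0),T.min(0),T.max(0),len(T))
    print("rect",cv2.minAreaRect(P[P[:,2]>.09,:2].astype(np.float32)*1000))
print("tri",tri(cs["scene"],cen["scene"],cs["top"],cen["top"]))
c=cs["top"]
# bracket / slot
P=np.full((384,512,3),np.nan)
for v in range(95,215):
    for u in range(180,245): P[v,u]=px2w(c,(u,v))
px=c["pixels"].astype(int); g=(px[...,1]>px[...,0]*1.4)&(px[...,1]>px[...,2]*1.15)
pl=g&(np.abs(P[...,2]-.08)<.008)
v,u=np.nonzero(pl); Q=P[v,u]
print("plate z",np.median(Q[:,2]),"rect mm",cv2.minAreaRect(np.array([px2w(c,(a,b),.08)[:2]*1000 for a,b in zip(u,v)],np.float32)))
s=~g; s[:170]=0;s[195:]=0;s[:,:200]=0;s[:,222:]=0
k,l,st,ce=cv2.connectedComponentsWithStats(s.astype(np.uint8),connectivity=4)
for i in range(1,k): print("hole",st[i],ce[i],px2w(c,ce[i],.08))
# drawbar direction
d=(P[...,2]>.045)&(P[...,2]<.076)&~g; d[160:]=0
v,u=np.nonzero(d); X=P[v,u][:,:2]; m=X.mean(0); w=np.linalg.svd(X-m)[2][0]; print("bar",m,w,np.degrees(np.arctan2(w[1],w[0])))
def crop(c,x0,y0,x1,y1,h):
    p=cv2.cvtColor(c["pixels"][y0:y1,x0:x1],cv2.COLOR_RGB2BGR);return cv2.resize(p,(int((x1-x0)*h/(y1-y0)),h),interpolation=cv2.INTER_CUBIC)
a=np.hstack([crop(c,175,95,245,215,590)[:, :344],crop(c,300,150,405,260,590)[:,:450]])
cv2.imwrite("pics/c1.png",a); 
cv2.imwrite("pics/c2.png",np.hstack([crop(cs["scene"],120,180,230,310,590)[:,:499],crop(cs["scene"],262,155,312,210,590)[:,:300]]))
for n in cs: print(n,[ (q,np.round(w2px(cs[n],q),1)) for q in ([.55,.14,.08],)])
```

```text
scene red 60 156 166 239 247 160.71666666666667 242.86666666666667
0.12 mean [ 0.4862 -0.3203  0.1168]
top face mean [ 0.486  -0.3196  0.1173] [ 0.4743 -0.3299  0.115 ] [ 0.4982 -0.3085  0.1205] 53
rect ((484.9210510253906, -319.7711181640625), (18.72492218017578, 21.646120071411133), 70.74681091308594)
top red 59 362 369 195 203 365.64406779661016 198.89830508474577
0.12 mean [ 0.4806 -0.32    0.1117]
top face mean [ 0.4806 -0.3182  0.1164] [ 0.4682 -0.3293  0.114 ] [ 0.4919 -0.3082  0.1199] 39
rect ((480.60467529296875, -319.2593994140625), (23.079429626464844, 21.963714599609375), 72.94087219238281)
tri (array([ 0.4814, -0.3188,  0.1124]), np.float64(0.0025314951548038897))
plate z 0.07926843578652365 rect mm ((541.5948486328125, 149.57833862304688), (107.68035888671875, 80.27739715576172), 13.366120338439941)
hole [206 174   9  14  89] [209.9663 180.5506] [0.5413 0.1477 0.08  ]
hole [200 194   1   1   1] [200. 194.] [0.5001 0.1781 0.08  ]
bar [0.7043 0.1882] [-0.9713 -0.2378] -166.24258794570784
scene [([0.55, 0.14, 0.08], array([288.8, 173.9]))]
top [([0.55, 0.14, 0.08], array([212.5, 177.7]))]
```

View pics/c1.png

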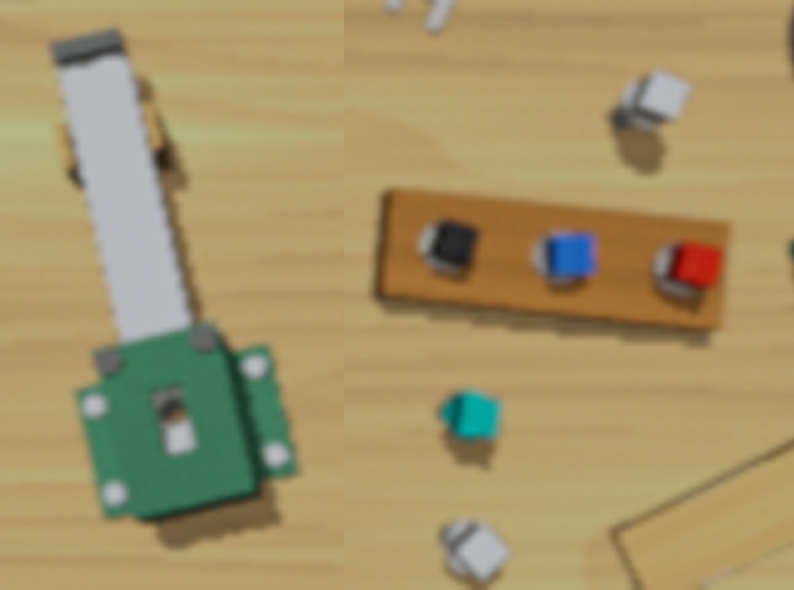

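View pics/c2.png

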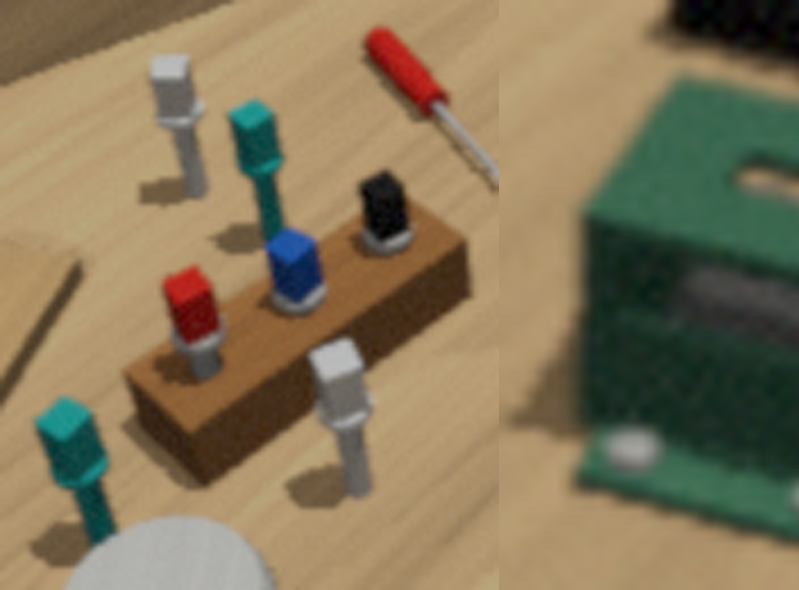

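The crops confirm it: the red-headed pin is at the rack's right end (top 364,200; scene 162,243), with a steel collar, its head at about (0.482,-0.319) and its top at z≈0.116 (8+108 mm). The slot is at (210,180.5) → (0.5415,0.148), with yaw ≈13.5°. The tongue hole shows towards the slot's +x end.

```bash
cat > to.py <<'E'
import sys
from h import *
# python3 to.py x y z heading -> tool-axis shift and turn
s=ctrl.get_state(); R=Ro.from_quat(s["tcp_rot"]).as_matrix()
H=np.degrees(np.arctan2(R[1,0],R[0,0]))
if len(sys.argv)>4:
    a=list(map(float,sys.argv[1:5])); print("need",R.T@(np.array(a[:3])-s["eef_pos"]),"turn",round((H-a[3]+180)%360-180,2))
print("t",round(s["time"],2),"p",s["eef_pos"],"H",round(H,2),"F",s["contact_force"],"M",s["wrist_torque"],"op",round(s["opening"],3),"ff",round(float(s["finger_force"]),1),"tilt",R[:,2][:2])
E
python3 -m inch '[[0,0.032,-0.019,0,-7],[0,0.064,-0.038,0,-14],[0,0.096,-0.057,0,-21],[0,0.128,-0.076,0,-28],[0,0.16,-0.096,0,-35]]'
python3 to.py 0.482 -0.319 0.19 80
```

```text
time: 3.12
eef_pos: [0.3759, -0.4678, 0.2314]
tcp_rot: [0.872, 0.489, 0.0, 0.0]
contact_force: [0.4, 0.0, -0.0]
opening: 1.002
finger_force: 0.0
need [0.1824 0.0127 0.0414] turn -21.49
t 3.12 p [ 0.3759 -0.4678  0.2314] H 58.51 F [ 0.385   0.006  -0.0135] M [-0.0502  0.0087 -0.032 ] op 1.002 ff 0.0 tilt [ 0.0003 -0.0002]
```

```bash
python3 -m inch '[[0,0.036,0.003,0.008,-7],[0,0.073,0.005,0.016,-14],[0,0.109,0.008,0.024,-21],[0,0.146,0.01,0.033,-21.5],[0,0.182,0.013,0.041,-21.5]]' >/dev/null
python3 - <<'E'
from h import *
c=ctrl.read_camera("scene"); save(c,"s2")
E
python3 to.py 0.482 -0.319 0.084 80
```

```text
need [-0.0061 -0.0021  0.104 ] turn -0.08
t 3.58 p [ 0.4851 -0.314   0.188 ] H 79.92 F [-1.1452  3.7647 -0.7448] M [ 0.0991 -0.0046  0.0278] op 1.001 ff 0.0 tilt [0.0003 0.006 ]
```

View pics/s2.png

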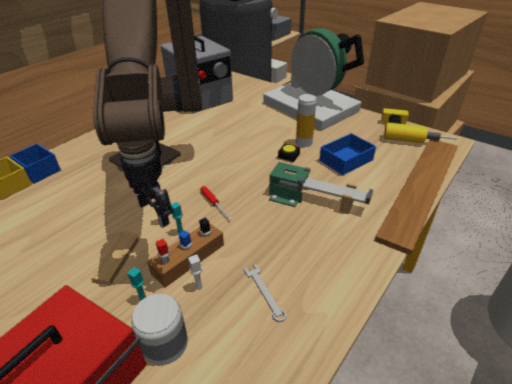

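The gripper is above the red pin, with its fingertips at about (163,215), and the way down is clear.

```bash
python3 -m inch '[[0,0,0,0,0],[0,0,0,0.02,0],[0,0,0,0.045,0],[0,0,0,0.07,0],[0,0,0,0.085,0]]' | head -2
python3 to.py 0.482 -0.319 0.084 80
python3 -m inch '[[0,0,0,0.01,0],[0,0,0,0.0185,0],[0,0,0,0.0185,0]]' | head -2
python3 to.py 0.482 -0.319 0.084 80
```

```text
time: 4.0
eef_pos: [0.4807, -0.3218, 0.1032]
need [0.003  0.0008 0.0192] turn -0.37
t 4.0 p [ 0.4807 -0.3218  0.1032] H 79.63 F [ 0.8685 -0.2319  0.2459] M [-0.0673  0.0246  0.0016] op 0.996 ff 0.0 tilt [-0.0019  0.0012]
time: 4.25
eef_pos: [0.4812, -0.3216, 0.0855]
need [0.0027 0.0004 0.0015] turn -0.36
t 4.25 p [ 0.4812 -0.3216  0.0855] H 79.64 F [ 0.8488  0.2347 -0.9011] M [ 0.0028  0.0058 -0.0865] op 0.998 ff 0.0 tilt [-0.0017  0.0014]
```

```bash
python3 -m inch '[[0,0.0027,0,0.001,0],[0.5,0.0027,0,0.001,0],[1,0.0027,0,0.001,0],[1,0.0027,0,0.001,0],[1,0.0027,0,0.001,0]]' 40
python3 -m inch '[[1,0,0,0,0],[1,0,0,0,0],[1,0,0,0,0],[1,0,0,0,0]]' 80
python3 to.py
```

```text
time: 4.67
eef_pos: [0.483, -0.319, 0.0867]
tcp_rot: [0.768, 0.641, 0.0, 0.001]
contact_force: [0.5, -0.2, -0.2]
opening: 0.452
finger_force: 0.0
time: 5.0
eef_pos: [0.4829, -0.319, 0.0865]
tcp_rot: [0.768, 0.641, 0.0, 0.001]
contact_force: [-1.2, 0.7, 3.7]
opening: 0.244
finger_force: 79.0
t 5.0 p [ 0.4829 -0.319   0.0865] H 79.7 F [-1.1981  0.6845  3.6704] M [ 0.0006  0.1071 -0.0321] op 0.244 ff 79.0 tilt [ 0.0007 -0.0007]
```

```bash
python3 -m inch '[[1,0,0,-0.004,0],[1,0,0,-0.012,0],[1,0,0,-0.022,0],[1,0,0,-0.034,0],[1,0,0,-0.046,0]]' | grep -E "eef|contact|opening|finger"
python3 -m inch '[[1,0,0,-0.025,0],[1,0,0,-0.05,0],[1,0,0,-0.07,0],[1,0,0,-0.075,0],[1,0,0,-0.075,0]]'| grep -E "eef|contact|opening|finger"
python3 - <<'E'
from h import *
for n in("scene","top"):
    c=ctrl.read_camera(n); save(c,n+"3")
    if n=="scene":
        p=cv2.cvtColor(c["pixels"][140:290,100:240],cv2.COLOR_RGB2BGR); cv2.imwrite("pics/s3c.png",cv2.resize(p,(560,600),interpolation=cv2.INTER_CUBIC))
    for d in ctrl.tip_of("red_pin",c)[:3]: print(n,d["at"],d["score"])
    e=ctrl.get_state()["eef_pos"]; print(w2px(c,e),w2px(c,e-[0,0,.0785]))
E
python3 to.py 0.5415 0.148 0.17 103.5
```

```text
eef_pos: [0.4824, -0.3185, 0.1328]
contact_force: [0.3, 1.1, -2.5]
opening: 0.244
finger_force: 78.4
eef_pos: [0.4836, -0.3197, 0.2102]
contact_force: [0.6, -0.2, -2.8]
opening: 0.244
finger_force: 78.7
scene [145.2, 301.5] 0.7
scene [197.5, 285.9] 0.66
scene [158.3, 239.1] 0.57
[153.3286 214.0408] [159.4567 238.4524]
top [318.2, 224.9] 0.67
top [350.6, 171.0] 0.52
top [316.1, 247.4] 0.4
[374.6301 196.8116] [366.3086 198.3034]
need [ 0.469  -0.0244  0.0357] turn -23.81
t 6.03 p [ 0.4817 -0.3178  0.2047] H 79.69 F [-0.3807  0.2595 -2.1774] M [ 0.0147 -0.0132  0.0099] op 0.245 ff 78.7 tilt [-0.0028  0.0026]
```

View pics/s3c.png

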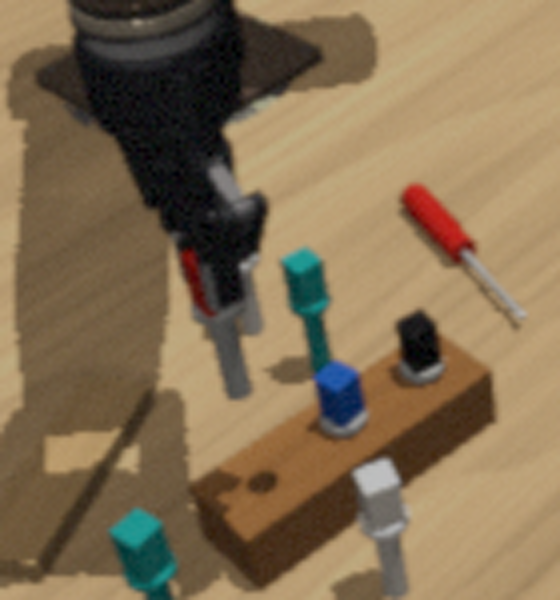

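Red pin firmly held, hanging vertical (tip at scene ≈(159,239), matching the predicted 159.5,238.5), with its rack hole empty and the neighbours undisturbed. I'll carry it to the bracket.

```bash
python3 -m inch '[[1,0.025,0,0,-5],[1,0.06,-0.003,0,-10],[1,0.1,-0.005,0,-15],[1,0.14,-0.008,0,-20],[1,0.18,-0.01,0,-23.8]]' | grep -E "eef|contact|opening"
python3 to.py 0.5415 0.1485 0.18 103.5
python3 - <<'E'
from h import *
c=ctrl.read_camera("scene"); px=c["pixels"].astype(int)
g=(px[...,1]>px[...,0]*1.3)&(px[...,1]>px[...,2]*1.1); s=~g
s[:150]=1
k,l,st,ce=cv2.connectedComponentsWithStats(s.astype(np.uint8),connectivity=4)
for i in range(1,k):
    if st[i,4]<400 and 265<ce[i][0]<315 and 160<ce[i][1]<205: print(st[i],ce[i],px2w(c,ce[i],.08))
print(w2px(c,[.5415,.1485,.08]))
p=cv2.cvtColor(c["pixels"][155:211,262:330],cv2.COLOR_RGB2BGR); cv2.imwrite("pics/s4c.png",cv2.resize(p,None,fx=10,fy=10,interpolation=cv2.INTER_CUBIC))
E
```

```text
eef_pos: [0.5038, -0.1379, 0.2049]
contact_force: [0.2, 0.6, -2.6]
opening: 0.246
need [0.2694 0.1043 0.0252] turn 0.15
t 6.45 p [ 0.5038 -0.1379  0.2049] H 103.65 F [ 0.2036  0.6356 -2.6392] M [ 0.0144 -0.0389 -0.0153] op 0.246 ff 78.5 tilt [-0.0031  0.0017]
[284 170  13   5  38] [289.7895 172.1579] [0.5473 0.1495 0.08  ]
[298 178   6   4  22] [300.2727 179.5   ] [0.5945 0.1363 0.08  ]
[274 180   1   1   1] [274. 180.] [0.5312 0.0864 0.08  ]
[272 194   5   5  20] [274.05 196.1 ] [0.5764 0.023  0.08  ]
[289 199   6   5  25] [291.8  201.08] [0.6301 0.0348 0.08  ]
[288.0708 171.66  ]
```

View pics/s4c.png

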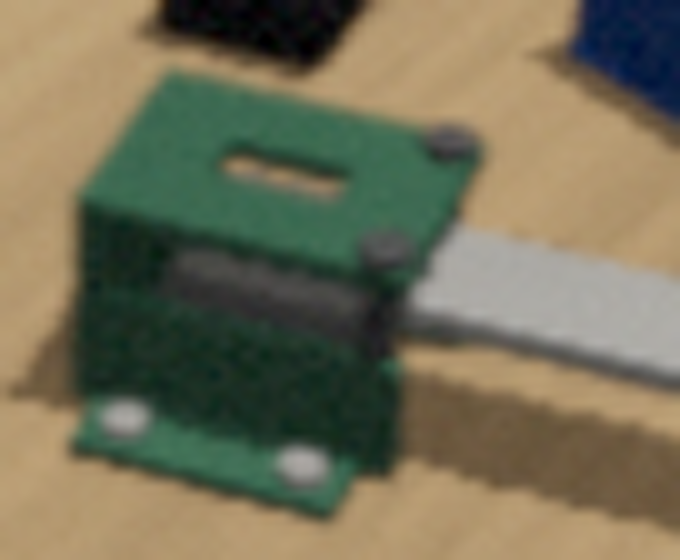

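```bash
python3 -m inch '[[1,0.035,0.014,0,0],[1,0.07,0.028,0,0],[1,0.105,0.043,0.003,0],[1,0.14,0.058,0.008,0],[1,0.17,0.07,0.013,0]]' | grep -E "eef"
python3 -m inch '[[1,0.035,0.014,0.005,0],[1,0.07,0.028,0.01,0],[1,0.09,0.036,0.015,0],[1,0.1,0.041,0.02,0],[1,0.1,0.041,0.02,0]]' | grep -E "eef"
python3 -m inch '[[1,0,0,0,0],[1,0,0,0,0],[1,0,0,0,0]]' | grep -E "eef"
python3 to.py 0.548 0.150 0.161 103.5
```

```text
eef_pos: [0.5328, 0.0441, 0.1923]
eef_pos: [0.5486, 0.1503, 0.171]
eef_pos: [0.5501, 0.1472, 0.1739]
need [ 0.0032 -0.0014  0.0129] turn -0.11
t 7.58 p [0.5501 0.1472 0.1739] H 103.39 F [ 0.2783 -0.3237 -2.8507] M [-0.0407  0.0052 -0.0056] op 0.243 ff 79.0 tilt [ 0.0001 -0.0004]
```

```bash
python3 -m inch '[[1,0.0016,-0.0007,0.006,0],[1,0.0032,-0.0014,0.011,0],[1,0.0032,-0.0014,0.011,0],[1,0.0032,-0.0014,0.011,0]]' | grep -E "eef"
python3 to.py 0.548 0.150 0.158 103.5
python3 - <<'E'
from h import *
c=ctrl.read_camera("scene"); e=ctrl.get_state()["eef_pos"]; print(w2px(c,e-[0,0,.078]))
p=cv2.cvtColor(c["pixels"][125:185,262:330],cv2.COLOR_RGB2BGR); cv2.imwrite("pics/s5c.png",cv2.resize(p,None,fx=10,fy=10,interpolation=cv2.INTER_CUBIC))
E
```

```text
eef_pos: [0.5472, 0.1511, 0.162]
need [-0.0013  0.0006  0.004 ] turn -0.03
t 7.92 p [0.5472 0.1511 0.162 ] H 103.47 F [ 0.2265 -0.668  -2.0394] M [ 0.0235 -0.017   0.0026] op 0.246 ff 79.1 tilt [-0.0015 -0.0002]
[290.2059 170.7596]
```

View pics/s5c.png

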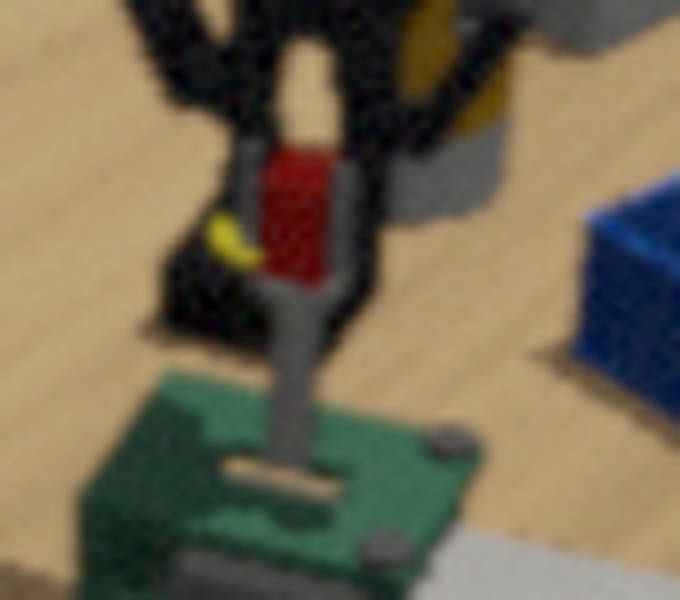

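The tip, at crop (292,456), is just above the slot centre at crop (286,471). It is close to the slot's axis, so I'll go down feeling for contact.

```bash
python3 -m inch '[[1,-0.0008,0,0.002,0],[1,-0.0008,0,0.004,0],[1,-0.0008,0,0.0055,0],[1,-0.0008,0,0.0055,0]]' | grep -E "eef|contact"
python3 to.py 0.548 0.150 0.154 103.5
```

```text
eef_pos: [0.5477, 0.1506, 0.1568]
contact_force: [-0.1, -0.1, -3.6]
need [-0.0007  0.0001  0.0028] turn -0.01
t 8.3 p [0.5477 0.1506 0.1568] H 103.49 F [-0.1246 -0.0734 -3.6129] M [-0.0038 -0.0062  0.0155] op 0.241 ff 79.1 tilt [-0.0008 -0.0001]
```

```bash
python3 -m inch '[[1,0,0,0.001,0],[1,0,0,0.002,0],[1,0,0,0.002,0]]' | grep -E "eef|contact"
python3 -m inch '[[1,0,0,0.001,0],[1,0,0,0.002,0],[1,0,0,0.002,0]]' | grep -E "eef|contact"
python3 to.py 0.548 0.150 0.154 103.5
```

```text
eef_pos: [0.5478, 0.1506, 0.1551]
contact_force: [0.2, -0.4, -2.0]
eef_pos: [0.5478, 0.1506, 0.1531]
contact_force: [0.3, -0.4, -3.0]
need [-0.0007  0.     -0.0009] turn -0.01
t 8.8 p [0.5478 0.1506 0.1531] H 103.49 F [ 0.3186 -0.3924 -3.0072] M [ 0.0382 -0.0368 -0.0522] op 0.242 ff 79.1 tilt [-0.0004 -0.    ]
```

In the slot without contact. Next, down to just above the tongue.

```bash
python3 -m inch '[[1,0,0,0.002,0],[1,0,0,0.004,0],[1,0,0,0.006,0],[1,0,0,0.006,0]]' | grep -E "eef|contact"
python3 -m inch '[[1,0,0,0.002,0],[1,0,0,0.004,0],[1,0,0,0.006,0],[1,0,0,0.006,0]]' | grep -E "eef|contact"
python3 -m inch '[[1,0,0,0.001,0],[1,0,0,0.002,0],[1,0,0,0.003,0],[1,0,0,0.003,0]]' | grep -E "eef|contact"
```

```text
eef_pos: [0.5475, 0.1506, 0.1466]
contact_force: [-0.5, -1.3, -2.2]
eef_pos: [0.5476, 0.1506, 0.1407]
contact_force: [0.3, -0.9, -3.0]
eef_pos: [0.5478, 0.1506, 0.1381]
contact_force: [-0.4, -0.5, -2.7]
```

```bash
python3 -m inch '[[1,0,0,0.001,0],[1,0,0,0.001,0]]' | grep -E "eef|contact"
python3 -m inch '[[1,0,0,0.001,0],[1,0,0,0.001,0]]' | grep -E "eef|contact"
python3 -m inch '[[1,0,0,0.0007,0],[1,0,0,0.0007,0]]' | grep -E "eef|contact"
```

```text
eef_pos: [0.5479, 0.1506, 0.1372]
contact_force: [-0.0, -0.6, -2.7]
eef_pos: [0.5481, 0.1507, 0.1365]
contact_force: [0.1, 0.4, -2.2]
eef_pos: [0.5482, 0.1507, 0.1364]
contact_force: [-0.9, -0.3, 1.1]
```

Contact on the tongue at z≈0.1364. I'll slide towards +x (tool +y), since the hole showed there.

```bash
python3 -m inch '[[1,0,0.001,0,0],[1,0,0.002,0,0]]' | grep -E "eef|contact"
python3 -m inch '[[1,0,0.001,0,0],[1,0,0.002,0,0]]' | grep -E "eef|contact"
python3 -m inch '[[1,0,0.001,0,0],[1,0,0.002,0,0]]' | grep -E "eef|contact"
```

```text
eef_pos: [0.5498, 0.1511, 0.1363]
contact_force: [-2.8, -0.7, 4.5]
eef_pos: [0.5522, 0.1516, 0.1364]
contact_force: [-1.4, -1.0, 4.7]
eef_pos: [0.5538, 0.152, 0.1363]
contact_force: [-4.2, -1.8, 7.3]
```

```bash
python3 -m inch '[[1,0,0,-0.0007,0],[1,0,0.001,-0.0007,0]]' | grep -E "eef|contact"
python3 -m inch '[[1,0,0.001,0,0],[1,0,0.002,0,0]]' | grep -E "eef|contact"
python3 to.py 0.543 0.149 0.1353 103.5
```

```text
eef_pos: [0.5541, 0.1521, 0.1363]
contact_force: [-4.0, -0.6, 4.8]
eef_pos: [0.5569, 0.1528, 0.1359]
contact_force: [0.3, 0.1, -2.8]
need [-0.0004 -0.0144  0.0006] turn -0.01
t 11.13 p [0.5569 0.1528 0.1359] H 103.49 F [ 0.2958  0.1123 -2.8019] M [-0.008   0.0205 -0.0164] op 0.246 ff 79.1 tilt [0.0008 0.0002]
```

The contact force vanished, so the pin is over the hole. Going down.

```bash
python3 -m inch '[[1,0,0,0.001,0],[1,0,0,0.002,0],[1,0,0,0.002,0]]' | grep -E "eef|contact"
python3 to.py
```

```text
eef_pos: [0.5565, 0.1528, 0.1329]
contact_force: [-0.2, 1.3, -3.8]
t 11.38 p [0.5565 0.1528 0.1329] H 103.48 F [-0.1756  1.2887 -3.7999] M [ 0.0522 -0.0367 -0.0006] op 0.245 ff 79.0 tilt [-0.0003  0.0003]
```

```bash
python3 -m inch '[[1,0,0,0.002,0],[1,0,0,0.004,0],[1,0,0,0.006,0],[1,0,0,0.006,0]]' | grep -E "eef|contact"
python3 -m inch '[[1,0,0,0.002,0],[1,0,0,0.004,0],[1,0,0,0.006,0],[1,0,0,0.008,0],[1,0,0,0.008,0]]' | grep -E "eef|contact"
python3 -m inch '[[1,0,0,0.001,0],[1,0,0,0.001,0]]' | grep -E "eef|contact"
```

```text
eef_pos: [0.5565, 0.1528, 0.1276]
contact_force: [-0.5, -0.4, -2.4]
eef_pos: [0.5565, 0.1528, 0.1198]
contact_force: [-0.3, 0.2, -3.2]
eef_pos: [0.5566, 0.1527, 0.1192]
contact_force: [0.2, 0.1, -2.8]
```

```bash
python3 -m inch '[[1,0,0,0.001,0],[1,0,0,0.0015,0],[1,0,0,0.0015,0]]' | grep -E "eef|contact"
python3 -m inch '[[1,0,0,0.0006,0],[1,0,0,0.0012,0],[1,0,0,0.0012,0]]' | grep -E "eef|contact"
```

```text
eef_pos: [0.5566, 0.1527, 0.1177]
contact_force: [0.4, 0.6, -3.2]
eef_pos: [0.5567, 0.1528, 0.1166]
contact_force: [0.5, -0.4, -2.3]
```

```bash
python3 -m inch '[[1,0,0,0.0006,0],[1,0,0,0.001,0],[1,0,0,0.001,0]]' | grep -E "eef|contact"
python3 to.py
```

```text
eef_pos: [0.5569, 0.1528, 0.1165]
contact_force: [-2.3, -0.4, 3.0]
t 13.05 p [0.5569 0.1528 0.1165] H 103.5 F [-2.3074 -0.388   2.9742] M [-0.0325  0.4703 -0.0362] op 0.247 ff 79.7 tilt [ 0.0001 -0.0001]
```

On the lower plate. Drawing the tongue back in -x.

```bash
python3 -m inch '[[1,0,-0.001,0,0],[1,0,-0.002,0,0]]' | grep -E "eef|contact"
python3 -m inch '[[1,0,-0.001,0,0],[1,0,-0.002,0,0]]' | grep -E "eef|contact"
python3 -m inch '[[1,0,-0.001,0,0],[1,0,-0.002,0,0]]' | grep -E "eef|contact"
```

```text
eef_pos: [0.5562, 0.1525, 0.1165]
contact_force: [2.2, 0.9, -0.2]
eef_pos: [0.5545, 0.1521, 0.1165]
contact_force: [3.1, 1.3, -0.0]
eef_pos: [0.5521, 0.1516, 0.1165]
contact_force: [4.2, 2.2, 0.2]
```

```bash
python3 to.py 0.543 0.149 0.1157 103.5
```

```text
need [-0.0004 -0.0094  0.0007] turn -0.01
t 13.55 p [0.5521 0.1516 0.1165] H 103.49 F [4.1775 2.1757 0.1937] M [ 0.4067 -0.9206 -0.0587] op 0.243 ff 79.5 tilt [0.0036 0.0007]
```

```bash
python3 -m inch '[[1,0,-0.001,0.0003,0],[1,0,-0.002,0.0003,0]]' | grep -E "eef|contact"
python3 -m inch '[[1,0,-0.0007,0,0],[1,0,-0.0015,0,0]]' | grep -E "eef|contact"
python3 -m inch '[[1,0,-0.0007,0,0],[1,0,-0.0015,0,0]]' | grep -E "eef|contact"
```

```text
eef_pos: [0.5502, 0.1511, 0.1164]
contact_force: [5.1, 1.8, 1.9]
eef_pos: [0.5479, 0.1507, 0.1159]
contact_force: [3.8, 2.7, -0.7]
eef_pos: [0.5455, 0.1503, 0.1145]
contact_force: [5.1, 3.5, -1.9]
```

z has dropped and the vertical load is gone. Trying the hole.

```bash
python3 -m inch '[[1,0,0,0.001,0],[1,0,0,0.002,0],[1,0,0,0.002,0]]' | grep -E "eef|contact"
python3 to.py 0.543 0.149 0.08 103.5
```

```text
eef_pos: [0.5456, 0.1503, 0.1126]
contact_force: [3.6, 3.2, -0.9]
need [-0.0007 -0.0028  0.0326] turn -0.01
t 14.3 p [0.5456 0.1503 0.1126] H 103.49 F [ 3.5831  3.2015 -0.9115] M [ 0.6916 -1.0107 -0.0167] op 0.241 ff 79.4 tilt [-0.0008  0.0004]
```

Entered the lower hole. I'll ease off the side load and keep going down.

```bash
python3 -m inch '[[1,0.0005,0.0006,0,0],[1,0.0005,0.0006,0.001,0],[1,0.0005,0.0006,0.002,0]]' | grep -E "eef|contact"
python3 -m inch '[[1,0,0,0.001,0],[1,0,0,0.002,0],[1,0,0,0.003,0],[1,0,0,0.003,0]]' | grep -E "eef|contact"
python3 -m inch '[[1,0,0,0.001,0],[1,0,0,0.002,0],[1,0,0,0.003,0],[1,0,0,0.003,0]]' | grep -E "eef|contact"
```

```text
eef_pos: [0.5458, 0.1506, 0.1107]
contact_force: [3.3, 1.0, -0.9]
eef_pos: [0.5459, 0.1507, 0.1076]
contact_force: [1.9, 1.0, -3.0]
eef_pos: [0.5459, 0.1507, 0.1047]
contact_force: [0.9, 0.4, -2.7]
```

```bash
python3 -m inch '[[1,0,0,0.001,0],[1,0,0,0.002,0],[1,0,0,0.003,0],[1,0,0,0.004,0],[1,0,0,0.004,0]]' | grep -E "eef|contact"
python3 -m inch '[[1,0,0,0.001,0],[1,0,0,0.002,0],[1,0,0,0.003,0],[1,0,0,0.004,0],[1,0,0,0.004,0]]' | grep -E "eef|contact"
python3 -m inch '[[1,0,0,0.001,0],[1,0,0,0.002,0],[1,0,0,0.003,0],[1,0,0,0.003,0]]' | grep -E "eef|contact"
python3 to.py
```

```text
eef_pos: [0.546, 0.1507, 0.1008]
contact_force: [0.7, 0.7, -3.5]
eef_pos: [0.5461, 0.1507, 0.0969]
contact_force: [-0.8, 0.4, -2.7]
eef_pos: [0.5462, 0.1508, 0.094]
contact_force: [-0.7, 1.0, -2.7]
t 16.38 p [0.5462 0.1508 0.094 ] H 103.49 F [-0.7152  0.9687 -2.6888] M [-0.0994  0.033  -0.0131] op 0.241 ff 79.1 tilt [-0.0007 -0.0001]
```

Seating is expected at about 0.0915; small steps from here.

```bash
python3 -m inch '[[1,0,0,0.0008,0],[1,0,0,0.0015,0],[1,0,0,0.0015,0]]' | grep -E "eef|contact"
python3 -m inch '[[1,0,0,0.0005,0],[1,0,0,0.001,0],[1,0,0,0.001,0]]' | grep -E "eef|contact"
python3 -m inch '[[1,0,0,0.0005,0],[1,0,0,0.001,0],[1,0,0,0.001,0]]' | grep -E "eef|contact"
python3 to.py
```

```text
eef_pos: [0.5464, 0.1508, 0.0927]
contact_force: [-0.9, -0.5, -3.4]
eef_pos: [0.5464, 0.1508, 0.0917]
contact_force: [0.2, -0.0, -1.9]
eef_pos: [0.5466, 0.1508, 0.0915]
contact_force: [-2.3, -0.7, 1.9]
t 17.13 p [0.5466 0.1508 0.0915] H 103.5 F [-2.3037 -0.7105  1.888 ] M [-0.0766  0.3809  0.0427] op 0.246 ff 79.7 tilt [-0.0002 -0.0001]
```

Seated (contact at exactly the expected height). Releasing gently and lifting away.

```bash
python3 -m inch '[[0.9,0,0,0,0],[0.7,0,0,0,0],[0.5,0,0,0,0],[0.4,0,0,0,0],[0.4,0,0,0,0]]' 20 | grep -E "eef|contact|open|finger"
python3 -m inch '[[0.4,0,0,0,0],[0.3,0,0,-0.005,0],[0.3,0,0,-0.02,0],[0.3,0,0,-0.045,0],[0.3,0,0,-0.08,0]]'  | grep -E "eef|contact|open|finger"
python3 -m inch '[[0.3,0,0,-0.03,0],[0.3,-0.04,0,-0.05,0],[0.3,-0.08,0,-0.05,0],[0.3,-0.12,0,-0.05,0],[0.3,-0.14,0,-0.05,0]]'  | grep -E "eef|contact|open|finger"
python3 - <<'E'
from h import *
cs={n:ctrl.read_camera(n) for n in("scene","top")}
a=cs["scene"]; print(w2px(a,[.546,.1508,.121]),w2px(cs["top"],[.546,.1508,.121]))
p=cv2.cvtColor(a["pixels"],cv2.COLOR_RGB2BGR); q=cv2.resize(p[145:215,255:330],None,fx=8,fy=8,interpolation=cv2.INTER_CUBIC)[:560]
r=cv2.cvtColor(cs["top"]["pixels"],cv2.COLOR_RGB2BGR)[150:220,175:205+40]
cv2.imwrite("pics/f1.png",np.vstack([np.hstack([q[:560,:590],cv2.resize(p[180:320,110:160+90][:, :50],(200,560))])]))
P=np.array([px2w(a,(u,v)) for v in range(145,185) for u in range(275,305) if a["pixels"][v,u,0]>100 and a["pixels"][v,u,0]>2.2*a["pixels"][v,u,1]]); print(len(P),P.max(0),P.mean(0))
E
```

```text
eef_pos: [0.5468, 0.1508, 0.0909]
contact_force: [-0.5, -0.4, 0.1]
opening: 0.596
finger_force: 0.0
eef_pos: [0.5443, 0.1506, 0.1688]
contact_force: [-0.1, -0.6, -0.8]
opening: 0.699
finger_force: 0.0
eef_pos: [0.5803, 0.011, 0.2225]
contact_force: [0.2, -0.5, 0.6]
opening: 0.7
finger_force: 0.0
[290.243  160.9776] [207.2529 177.6321]
39 [0.5624 0.2995 0.1248] [0.5484 0.1527 0.1182]
```

View pics/f1.png

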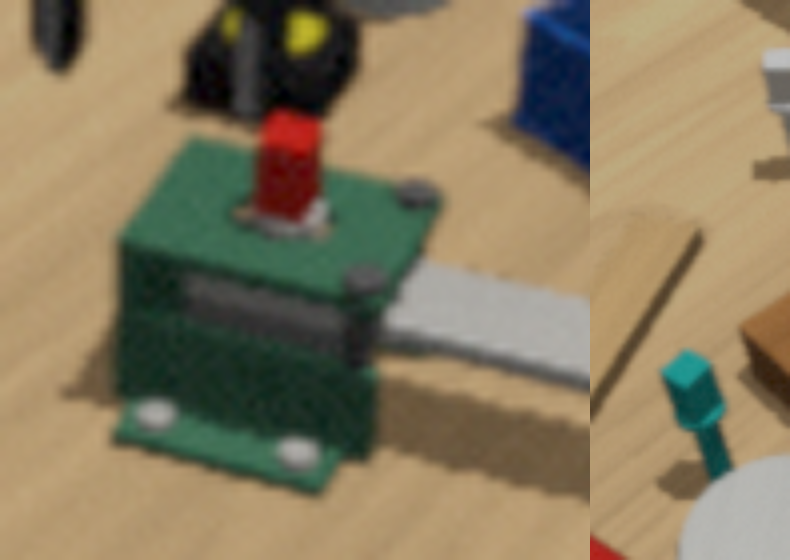

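The red pin stands upright in the slot at crop (290,170) with its collar flat on the top plate (head top z≈0.12), and the gripper is clear.

```bash
python3 -m inch '[[0.3,0,0,0,0],[0.3,0,0,0,0],[0.3,0,0,0,0]]' | head -1; python3 -c "
from plant import ctrl; print(ctrl.sign_off())"
```

```text
time: 18.73
the job is handed in; nothing more can be done
None
```

The red pin is threaded through the slot, tongue and lower plate with its collar down on the top plate, released and handed in at 18.7 s; the highest contact force read at any step was under 10 N.

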